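# Pin the wheel on its axle

## Robot

A 6-joint arm with a two-finger parallel gripper is mounted at the origin on a cart in front of the work surface, level with it; the furniture and walls round the work are solid. World frame = base frame: x ahead of the robot, y to its left, z up, the work surface at z = 0. Lengths are in mm, angles in rad, forces in N, time in s.
With the tool pointing down it reaches from about 350 to 975 mm from the base axis. Payload 7.1 kg.
Tool frame: the origin (TCP) lies at the centre of the arm's flange, where the gripper is bolted on; the fingertips stand 182 mm ahead of it and the grasp point (between the pads) lies 163 mm ahead of it; z points along the fingers, y is the line along which they close (so a half turn about z gives the same grasp; the last joint's range is limited). The gripper opens to 88 mm and grips with 3 to 60 N. Pads are 20 mm wide; open, the fingers measure 115 mm over their backs; the gripper's body (75 mm by 178 mm) begins 61 mm behind the grasp point.
Start: joints at [-1.122, 0.423, 1.63, -0, 1.089, -0.019], TCP at [281.842, -557.828, 404.675] pointing down, gripper open.
Joint ranges: [-3, 3], [-0.9, 2.11], [0.09, 2.58], [-1.31, 4.45], [0.11, 2.69], [-2.54, 2.54]. Speed limits (rad/s): [2.39, 2.39, 3.01, 3.14, 3.14, 3.14].

## Interface

Orientations are given as a rotation vector (axis times angle).
In Python, from workcell import readout, get_image, ctrl gives the robot as it stands.
- The arm moves only by the tool step_arm, never from a script. Its argument "targets" is a list that holds one entry, the list of rows, each a list of 7 numbers: the shift along the world's x, y, z as a fraction of full scale, then the turn, a rotation vector about the world's x, y, z as a fraction of full scale, then the opening, from 0 (shut) to 1 (fully open). In form: [[[dx, dy, dz, wx, wy, wz, claw], ...]]. A call has exactly 5 rows; each row shifts and turns the commanded pose from where the row before left it; what a row does not reach is not made up. Full scale, the value 1, is 0.05 m for a shift and 4 degrees for a turn. A row lasts 1/8 s, in which the tool goes at most 62.5 mm and 10.7 degrees, less where a joint would pass 70% of its speed; a pose out of reach is approached as far as the arm can. A call with a number of a shift or a turn outside -1 to 1 is refused whole. A call with a gripper value outside its range is refused whole. The fingers move at their own pace and stop on an object; the grip force is fixed at half the most. Time passes only in rows, so rows that do not move let the fingers close, or fill a call up. It gives the time, the measured TCP pose, the force, the opening and the grip force at its end, in the units of the state.
- readout.get_obs(): the state, without advancing time (a new reading comes with each control period).
- get_image(name): name is "side" or "top" or "wrist"; returns a dict with "pixels" (400x640x3 uint8, red, green, blue), "intrinsics" (3x3 intrinsics, pixels), "extrinsics" (4x4, takes a point from world to camera coordinates). Camera axes: x right, y down, z forward; pixel columns grow to the right and rows downward; lengths in mm; the calibration is good to about 2 mm. A picture is of the moment at which its call begins. There is no depth.
- ctrl.close_job(): hands the job in; it is judged then, once.
The state is a dict: "t": time; "qpos": joint angles; "qvel": joint speeds; "joint_torque": joint torques, N m; "ee_pos": TCP position; "orientation": TCP orientation; "ft_force": force on the tool from outside, world axes, zero at the start; "moment": the same for the moment, N m; "width": finger opening in mm; "grasp_force": force on a finger pad.
Only numpy, scipy, OpenCV 4.12 (cv2) and the standard library are available. Lean on these libraries where they do the work, as an engineer would, in place of code of your own. Each camera call takes 0.05 s, during which the arm holds its last target. There are 200 camera calls.

## Task

Push the wheel fully home on its axle so that the hole in the axle comes free, then feel for that hole with the linchpin and push the pin right through without forcing it, and swing its ring over the end of the axle until it snaps onto the tip of the pin. Leave the other things on the bench where they are.

Things in the scene. Friction and masses are not known exactly. Their poses are not given: they have to be found in the camera images.
- stand: blue steel angle bracket fixed to the bench, 125x130x130, holding a level stub axle. Axes: z up; the axle's free end points to -x, the bracket fills x = 25..150 mm. Origin on the bench top under the axle's axis, at the outer hub face of a wheel that is fully home. Axle: diameter 25 mm, axis at z = 80 mm, top at 92 mm; it cannot be moved by hand
- axle_line (a point): point on the axle's axis straight above the stand's origin, axes as the stand. A vertical hole, diameter 12.5 mm, goes right through the axle near its free end, on its middle line (y = 0). The axle is clamped at no exact depth, so the hole is not measured: its centre lies somewhere from x = -10 to -22 mm of this point and must be felt for along the axle; the axle ends 14 mm beyond the hole's centre
- hub_face (a point): centre of the outer face of the wheel's hub (dark steel, diameter 38 mm), axes as the stand. Wheel: black tyre, yellow disc, 110 mm in diameter, 40 mm wide; the tyre's outer face lies 12 mm farther in (+x) than the hub's face. While the wheel stands out, its hub covers the hole in the axle
- wheel (a joint): how far the wheel stands out from its home against the bracket's boss, toward the axle's free end (stand -x), in m: 0 = home, at most 0.024. It slides stiffly (5 N, more when moved fast) and stays where it is left
- pin_block: wooden block 44x104x45 mm (x, y, z) fixed to the bench, origin under its centre; the linchpin stands upright in its middle hole (diameter 13.5 mm), collar on the block's top. Two smaller holes at y = +-34 mm are empty
- linchpin: the linchpin with its ring, 0.1 to 0.2 kg. Origin on its axis at the underside of its collar (diameter 17, 4 mm thick), which rests on the axle's top when the pin is right in; z up. Shank: diameter 11 mm, reaching 34.5 mm below the origin, its flat nose hardly chamfered (0.3 mm) and notched along y. The ring opens to the pin's -x side, which must face the axle's free end (parallel to the stand's -x)
- pin_tab (a point): centre of the pin's red tab, 27.5 mm above the collar's underside, axes as the pin. Tab: 20 mm (x) by 12 mm (y) by 25 mm high. Grip it across its 12 mm, fingers along y; fingertips should stay 12 mm or more above the collar's underside to clear the open ring's wire
- ring_bottom (a point): middle of the ring's far side, 43 mm from its hinge. Ring: steel wire, 4 mm thick, bent to a circle of 42 mm (middle of the wire), hinged in the pin's neck 8 mm above the collar's underside, about the pin's y axis. It is widest, y = +-21 mm, at 22 mm from the hinge; inside width 38 mm, so it passes over the axle's end
- ring (a joint): ring angle in rad: 0 = closed, its far side snapped into the notch of the pin's nose; 1.57 = level, out to the pin's -x. It stays where it is left. From about 0.15 down the springy ring must be pressed over the lip of the nose (about 12 N pushing beside the axle, half-way down the ring), then it clicks to 0 and stays
- hammer: hammer with a wooden handle, 85x219x21, lying; bystander
- pliers: black-handled pliers, 54x148x12, lying; bystander
- metal_cap: shallow tin cap, 60x62x12; bystander
- driver_red: screwdriver with a red handle, 19x148x19, lying; bystander

How it is judged (in metres and radians):
On the way, in this order (a step that is already met when the one before it is completed fails the run):
1. the wheel is pushed home against the boss (value of joint wheel below 0.003 m), for 0.2 s.
2. the pin is right through the axle, collar down on it, ring still open (z of pin_tab in the frame of stand between 0.11 and 0.1222 m and y of pin_tab in the frame of stand between -0.005 and 0.005 m and x of pin_tab in the frame of stand between -0.026 and -0.006 m and angle between pin_tab's own z axis and vertical below 0.12 rad and value of joint wheel below 0.003 m and value of joint ring above 0.5 rad), for 0.2 s.
At the end, for the whole second after the job is handed in: the wheel is home within 3 mm, the pin stands upright (within 0.12 rad) through the axle with its collar within about 2.5 mm of the axle, the ring is snapped shut round the axle's end onto the pin's tip (angle under 0.09 rad), and all is at rest (value of joint wheel below 0.003 m and z of pin_tab in the frame of stand between 0.11 and 0.1222 m and y of pin_tab in the frame of stand between -0.005 and 0.005 m and x of pin_tab in the frame of stand between -0.026 and -0.006 m and angle between pin_tab's own z axis and vertical below 0.12 rad and value of joint ring below 0.09 rad and linear speed of linchpin below 0.02 m/s); the robot touches nothing.
It fails at once if the pin is forced: more than 40 N between the pin with its ring and the axle, wheel or bracket (contact force between linchpin and stand above 40 N).
It fails at once if another thing on the bench is moved by more than 30 mm (distance of any of hammer, pliers, metal_cap, driver_red from where it was at the start of the episode above 0.03 m).
It also fails if it takes over 67 s, if anything falls off the work surface, if the arm or the gripper's body presses on something with over 40 N, if the wrist force passes 120 N, or if a joint passes its speed limit or range.

## Working session

There is one attempt and no reset: what is moved stays moved. The work goes in short steps, Python scripts to look and compute and a tool call to move; the robot and the scene stay as the last step left them, time stands still between calls to the robot, and variables do not carry over. Pictures are saved under pics/ and viewed, at most 10 in all, crops included, and the job is handed in when it is done.

Besides the shell and the picture viewer there is one more tool, called after "Request:" as name(argument=value, ...) on one line, values as JSON. step_arm: Moves the arm, as the interface text tells. Shift numbers are shares of 0.05 m and turn numbers shares of 4 degrees, none past 1 either way. Its arguments: {"type":"object","properties":{"targets":{"type":"array"}},"required":["targets"]}

```bash
ls; mkdir -p pics; python3 - <<'E'
from workcell import readout,get_image
import cv2,numpy as np
o=readout.get_obs();print({k:np.round(v,3).tolist() for k,v in o.items()})
for n in("top","side"):
    d=get_image(n);cv2.imwrite(f"pics/{n}0.png",np.array(d["pixels"])[:,:,::-1])
    np.savez(f"{n}0.npz",K=d["intrinsics"],E=d["extrinsics"]);print(n,np.round(d["intrinsics"],1).tolist(),np.round(d["extrinsics"],3).tolist())
E
```

```text
pics
{'t': 0.0, 'qpos': [-1.122, 0.424, 1.631, -0.0, 1.089, -0.019], 'qvel': [-0.001, -0.0, 0.001, -0.001, 0.0, -0.0], 'joint_torque': [0.001, -54.462, -27.367, 0.064, 0.023, -0.0], 'ee_pos': [281.724, -557.586, 403.874], 'orientation': [-3.055, -0.728, 0.001], 'ft_force': [-0.04, 0.316, 0.748], 'moment': [-0.032, -0.009, 0.017], 'grasp_force': 0.0, 'width': 87.765}
top [[409.0, 0.0, 325.0], [0.0, 409.0, 198.9], [0.0, 0.0, 1.0]] [[0.016, -1.0, 0.019, -195.606], [-0.994, -0.018, -0.106, 565.787], [0.106, -0.017, -0.994, 943.454], [0.0, 0.0, 0.0, 1.0]]
side [[476.1, 0.0, 312.9], [0.0, 476.1, 199.0], [0.0, 0.0, 1.0]] [[-0.993, -0.115, -0.006, 515.27], [-0.064, 0.597, -0.799, 202.088], [0.095, -0.794, -0.601, 787.966], [0.0, 0.0, 0.0, 1.0]]
```

View pics/top0.png

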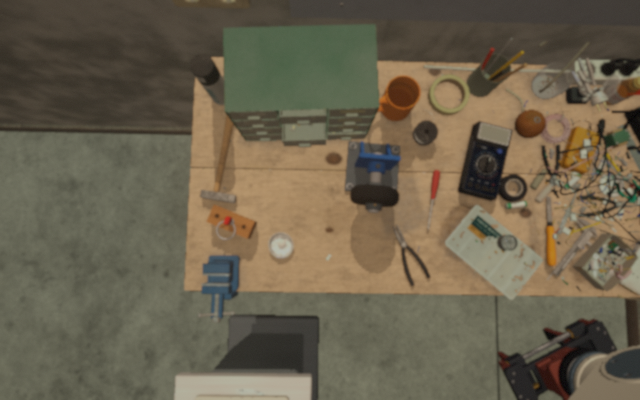

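View pics/side0.png

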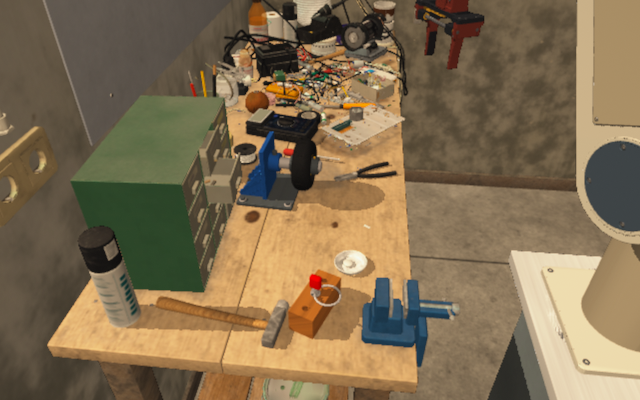

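The top view shows the stand at (374,180) with its axle pointing down the image (toward the robot), the block at (232,222), and the red tab with the ring at (227,222). The side view shows the tab at (316,282), the ring at (328,296) and the axle end at (322,166). Next I'll enlarge these.

```bash
python3 - <<'E'
import cv2,numpy as np
t=cv2.imread("pics/top0.png");s=cv2.imread("pics/side0.png")
def c(im,x,y,w,h,k=5):return cv2.resize(im[y:y+h,x:x+w],(400,300),interpolation=cv2.INTER_CUBIC)
a=np.hstack([c(t,334,135,80,60+20-20),c(t,334,165,80,60)])
a=np.hstack([c(t,334,140,96,72),c(t,192,190,80,60)])
b=np.hstack([c(s,236,130,96,72),c(s,275,265,80,60)])
cv2.imwrite("pics/crop.png",np.vstack([a,b]))
E
```

```text
(no output)
```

View pics/crop.png

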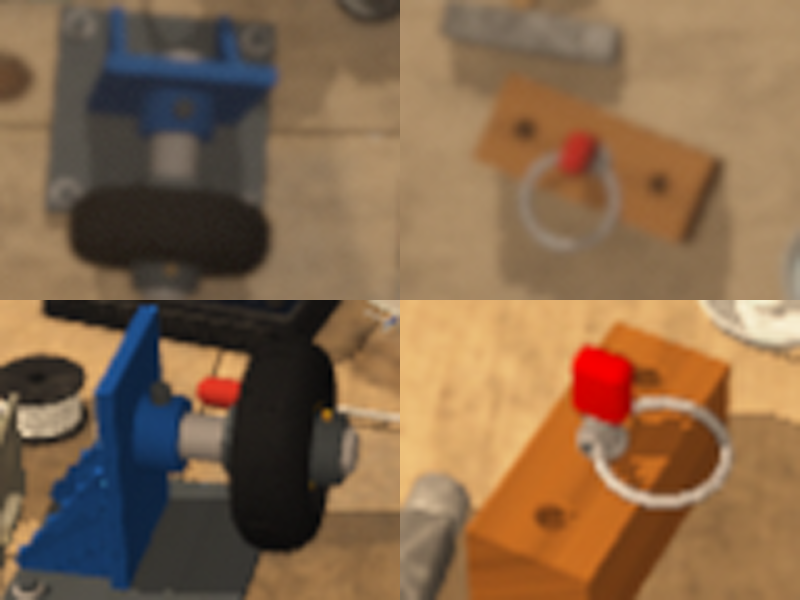

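The crop shows the ring level, pointing roughly to the image's lower left from the tab. The axle tip is at top pixel (373.6,209.6) and side pixel (319.3,166.7), and the block holes are visible in both views.

```bash
cat > h.py <<'E'
import numpy as np
from scipy.optimize import least_squares
C={n:(np.load(n+"0.npz")["K"],np.load(n+"0.npz")["E"]) for n in("top","side")}
def proj(n,p,KE=None):
    K,E=KE or C[n];c=E[:3,:3]@np.array(p,float)+E[:3,3];u=K@c;return u[:2]/u[2]
def onz(n,px,z,KE=None):
    K,E=KE or C[n];R=E[:3,:3];o=-R.T@E[:3,3];d=R.T@np.linalg.inv(K)@[px[0],px[1],1];return o+d*(z-o[2])/d[2]
def tri(obs):
    r=least_squares(lambda p:np.concatenate([proj(n,p)-u for n,u in obs]),[500,-100,50]);return r.x,np.sqrt(2*r.cost)
E
python3 - <<'E'
from h import *
np.set_printoptions(precision=1,suppress=True)
T=lambda x,y,o=(192,190),k=5:(x/k+o[0]-.4,y/k+o[1]-.4)
for n in C:print(n,-C[n][1][:3,:3].T@C[n][1][:3,3])
hl=[("top",T(125,128)),("side",T(150,217,(275,265)))];hr=[("top",T(258,184)),("side",T(248,77,(275,265)))]
for a in(hl,hr):print("hole",[onz(n,u,45) for n,u in a])
for q in[(112,72),(75,157),(320,160),(283,240)]:print("blk corner",onz("top",T(*q),45))
print("tab",tri([("top",T(178,152)),("side",T(203,87,(275,265)))]))
print("ring c",[onz("top",T(170,198),53),onz("side",T(262,152,(275,265)),53)])
k=400/96
print("axle tip",tri([("top",T(165,291,(334,140),k)),("side",T(347,153,(236,130),k))]))
print("axle mid",tri([("top",T(175,158,(334,140),k)),("side",T(207,137,(236,130),k))]))
print("tip@80",onz("top",T(165,291,(334,140),k),80),onz("side",T(347,153,(236,130),k),80))
for q in[(60,6),(47,208),(275,20),(262,190)]:print("plate",onz("top",T(*q,(334,140),k),5))
E
```

```text
top [ 465.4 -169.6 1001.5]
side [449.7 563.9 638. ]
hole [array([524.8,  66.3,  45. ]), array([523.8,  68.1,  45. ])]
hole [array([499.8,   3.6,  45. ]), array([498.7,   4.6,  45. ])]
blk corner [550.9  73.5  45. ]
blk corner [510.9  88.9  45. ]
blk corner [511.4 -24.8  45. ]
blk corner [474.   -8.9  45. ]
tab (array([511.2,  35.4,  71.3]), np.float64(0.8023177260010746))
ring c [array([492.4,  42.3,  53. ]), array([490.4,  44.3,  53. ])]
axle tip (array([ 540.6, -295.1,   77.4]), np.float64(0.8654488404153995))
axle mid (array([ 614.3, -300.2,   79. ]), np.float64(0.5516718754202694))
tip@80 [ 541.8 -294.7   80. ] [ 538.9 -291.    80. ]
plate [ 717.8 -241.4    5. ]
plate [ 595.9 -234.9    5. ]
plate [ 711.9 -370.3    5. ]
plate [ 609.  -362.3    5. ]
```

Request:
step_arm(targets=[[[0.456,0.524,-0.108,0,0,-0.758,0.65],[0.456,0.524,-0.108,0,0,-0.758,0.65],[0.456,0.524,-0.108,0,0,-0.758,0.65],[0.456,0.524,-0.108,0,0,-0.758,0.65],[0.456,0.524,-0.108,0,0,-0.758,0.65]]])

```text
t: 0.72
ee_pos: [396.4, -425.8, 377.2]
orientation: [-3.125, -0.316, 0.001]
ft_force: [0.1, -0.6, -0.1]
width: 57.4
grasp_force: 0.0
```

Request:
step_arm(targets=[[[0.456,0.524,-0.108,0,0,-0.758,0.65],[0.456,0.524,-0.108,0,0,-0.758,0.65],[0.456,0.524,-0.108,0,0,-0.758,0.65],[0.456,0.524,-0.108,0,0,-0.758,0.65],[0.456,0.524,-0.108,0,0,-0.758,0.65]]])

```text
t: 1.35
ee_pos: [510.4, -294.8, 350.2]
orientation: [-3.14, 0.099, 0.001]
ft_force: [0.9, 0.4, -0.4]
width: 57.3
grasp_force: 0.0
```

```bash
python3 - <<'E'
from workcell import readout,get_image
import cv2,numpy as np
d=get_image("wrist");o=readout.get_obs();print({k:np.round(o[k],3).tolist() for k in("t","qpos","ee_pos","orientation","ft_force","width")})
cv2.imwrite("pics/w1.png",np.array(d["pixels"])[:,:,::-1]);np.savez("w1.npz",K=d["intrinsics"],E=d["extrinsics"]);print(np.round(d["intrinsics"],1).tolist(),np.round(d["extrinsics"],3).tolist())
E
```

```text
{'t': 1.4, 'qpos': [-0.539, 0.44, 1.75, 0.002, 0.952, 1.094], 'ee_pos': [512.218, -292.405, 349.558], 'orientation': [-3.138, 0.1, 0.0], 'ft_force': [1.455, 2.073, 0.112], 'width': 56.814}
[[300.7, 0.0, 324.0], [0.0, 300.7, 199.4], [0.0, 0.0, 1.0]] [[-0.063, -0.998, -0.0, -262.293], [-0.956, 0.06, 0.287, 486.96], [-0.286, 0.018, -0.958, 490.266], [0.0, 0.0, 0.0, 1.0]]
```

View pics/w1.png

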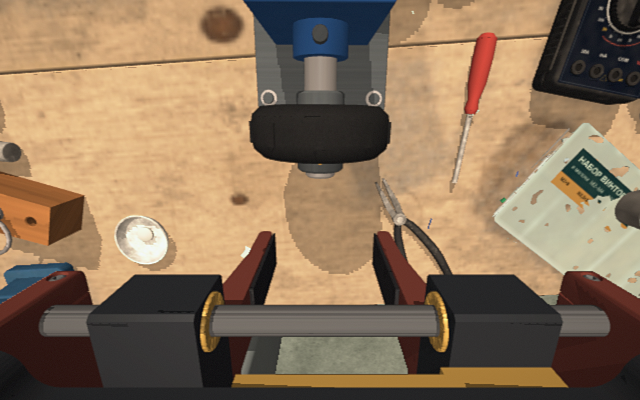

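The wrist view shows the axle along column 320, the tyre spanning 249 to 390, the axle tip near (319,176), and the bolts at (268,98) and (374,98).

```bash
python3 - <<'E'
from h import *
from workcell import readout
import cv2
np.set_printoptions(precision=1,suppress=True)
z=np.load("w1.npz");KE=(z["K"],z["E"])
for nm,q,h in[("axle far",(320.5,62),80),("axle near wheel",(320.5,88),80),("tip",(319.5,176),80),("tyre L",(249.5,135),80),("tyre R",(390,135),80),("bolt",(268,98),10),("bolt",(374,98),10),("hubtop",(319.5,166),99),("tyretop front",(319.5,158),110)]:print(nm,onz("",q,h,KE))
print(readout.get_obs()["ee_pos"])
im=cv2.imread("pics/w1.png")
g=cv2.cvtColor(im,6).astype(int)
for r in(62,70,80,88,168,172,175):
    print(r,g[r,290:350:1].tolist())
print("col",g[150:190,319].tolist())
E
```

```text
axle far [ 624.2 -299.5   80. ]
axle near wheel [ 605.6 -298.2   80. ]
tip [ 535.7 -292.7   80. ]
tyre L [ 573.3 -238.    80. ]
tyre R [ 566.1 -352.4   80. ]
bolt [ 604.  -244.2   10. ]
bolt [ 597.3 -351.    10. ]
hubtop [ 547.6 -293.8   99. ]
tyretop front [ 555.5 -294.5  110. ]
[ 512.2 -292.4  349.6]
62 [77, 77, 77, 76, 78, 78, 76, 77, 79, 78, 79, 79, 77, 77, 94, 113, 121, 126, 129, 136, 139, 140, 141, 142, 143, 143, 144, 146, 150, 153, 153, 151, 149, 146, 144, 144, 140, 136, 133, 131, 127, 122, 118, 113, 105, 97, 80, 71, 75, 77, 78, 78, 77, 78, 76, 77, 76, 76, 77, 75]
70 [76, 77, 77, 77, 76, 77, 76, 75, 77, 76, 77, 77, 75, 71, 88, 112, 121, 125, 131, 137, 140, 141, 142, 143, 143, 144, 145, 146, 149, 154, 153, 150, 149, 147, 146, 143, 140, 135, 134, 131, 127, 122, 117, 113, 104, 95, 82, 76, 77, 76, 75, 76, 77, 76, 77, 77, 77, 77, 76, 77]
80 [76, 76, 76, 76, 74, 76, 75, 75, 76, 74, 75, 73, 74, 74, 90, 110, 120, 126, 129, 135, 141, 141, 143, 144, 145, 145, 146, 148, 151, 154, 153, 151, 148, 147, 147, 143, 141, 137, 134, 131, 126, 123, 117, 110, 104, 94, 78, 71, 73, 75, 74, 74, 74, 74
[... 620 characters left out ...]
150, 146, 133, 121, 100, 69, 66, 64, 62, 64, 64, 60, 60, 58, 60, 58, 59, 58, 58, 59, 56, 58, 57, 55, 58, 58, 57, 58, 57, 56, 56, 58, 57, 71, 92, 110, 130, 138, 140, 142, 142, 142, 142, 142, 143, 142, 141, 140, 136]
175 [135, 136, 140, 140, 140, 141, 140, 138, 137, 135, 135, 134, 135, 136, 137, 138, 129, 119, 121, 131, 138, 143, 147, 151, 155, 162, 168, 170, 168, 166, 163, 159, 154, 152, 147, 143, 138, 137, 133, 131, 120, 107, 99, 108, 135, 148, 148, 147, 144, 145, 144, 145, 144, 146, 146, 143, 144, 142, 140, 140]
col [36, 33, 35, 35, 34, 31, 30, 28, 30, 25, 22, 21, 17, 51, 138, 81, 72, 73, 74, 73, 75, 70, 58, 94, 167, 166, 161, 129, 123, 146, 146, 147, 149, 148, 148, 148, 148, 148, 150, 153]
```

Request:
step_arm(targets=[[[0,0,-0.48,0,0,0,0.65],[0,0,-0.48,0,0,0,0.65],[0,0,-0.48,0,0,0,0.65],[0,0,-0.48,0,0,0,0.65],[0,0,0,0,0,0,0.65]]])

```text
t: 2.02
ee_pos: [508.9, -295.6, 252.9]
orientation: [-3.138, 0.096, 0.006]
ft_force: [-0.9, 0.1, 0.4]
width: 57.2
grasp_force: 0.0
```

Request:
step_arm(targets=[[[0.2,0.03,0,0,0,0,0.65],[0.2,0.02,0,0,0,0,0.65],[0.2,0,0,0,0,0,0.65],[0.1,-0.01,0,0,0,0,0.65],[0.1,-0.01,0,0,0,0,0.65]]])

```text
t: 2.65
ee_pos: [549.5, -294.1, 254.9]
orientation: [-3.139, 0.096, 0.004]
ft_force: [-6.0, 1.4, 5.0]
width: 57.4
grasp_force: 3.1
```

Request:
step_arm(targets=[[[0.06,-0.004,0,0,0,0,0.65],[0.06,-0.004,0,0,0,0,0.65],[0.06,-0.004,0,0,0,0,0.65],[0.06,-0.004,0,0,0,0,0.65],[0.06,-0.004,0,0,0,0,0.65]]])

```text
t: 3.28
ee_pos: [564.4, -295.2, 254.8]
orientation: [-3.139, 0.097, 0.004]
ft_force: [-5.9, 1.5, 4.4]
width: 57.3
grasp_force: 2.9
```

Request:
step_arm(targets=[[[0.04,-0.003,0,0,0,0,0.65],[0.04,-0.003,0,0,0,0,0.65],[0.03,-0.002,0,0,0,0,0.65],[0.03,-0.002,0,0,0,0,0.65],[0,0,0,0,0,0,0.65]]])

```text
t: 3.9
ee_pos: [567.0, -295.6, 254.9]
orientation: [-3.136, 0.099, 0.022]
ft_force: [-32.0, 0.6, 23.5]
width: 57.2
grasp_force: 15.7
```

Request:
step_arm(targets=[[[0,0,0,0,0,0,0.65],[-0.5,0.03,0,0,0,0,0.65],[-0.7,0.04,0,0,0,0,0.65],[0,0,0.5,0,0,0,0.5],[0,0,0.5,0,0,0,0.5]]])

```text
t: 4.53
ee_pos: [511.7, -292.4, 305.3]
orientation: [-3.14, 0.097, 0.0]
ft_force: [0.1, -0.8, -0.4]
width: 44.1
grasp_force: 0.0
```

Request:
step_arm(targets=[[[0,0,0.4,0,0,0,0.5],[0,0,0,0,0,0,0.5],[0,0,0,0,0,0,0.5],[0,0,0,0,0,0,0.5],[0,0,0,0,0,0,0.5]]])

```text
t: 5.15
ee_pos: [511.7, -292.2, 323.9]
orientation: [-3.139, 0.096, 0.002]
ft_force: [-0.2, 0.4, -0.8]
width: 43.8
grasp_force: 0.0
```

```bash
python3 - <<'E'
from workcell import readout,get_image
import cv2,numpy as np
d=get_image("wrist");o=readout.get_obs();print({k:np.round(o[k],3).tolist() for k in("t","qpos","ee_pos","orientation","ft_force","width")})
im=np.array(d["pixels"])[:,:,::-1];np.savez("w2.npz",K=d["intrinsics"],E=d["extrinsics"],im=im)
w=cv2.resize(im[80:200,240:400],(640,480),interpolation=cv2.INTER_CUBIC);cv2.imwrite("pics/w2.png",w)
s=np.array(get_image("side")["pixels"])[:,:,::-1];cv2.imwrite("pics/side2.png",s)
E
```

```text
{'t': 5.2, 'qpos': [-0.539, 0.474, 1.766, 0.0, 0.902, 1.093], 'ee_pos': [511.739, -292.265, 324.007], 'orientation': [-3.14, 0.096, 0.002], 'ft_force': [-0.572, 0.329, -0.118], 'width': 44.173}
```

View pics/w2.png

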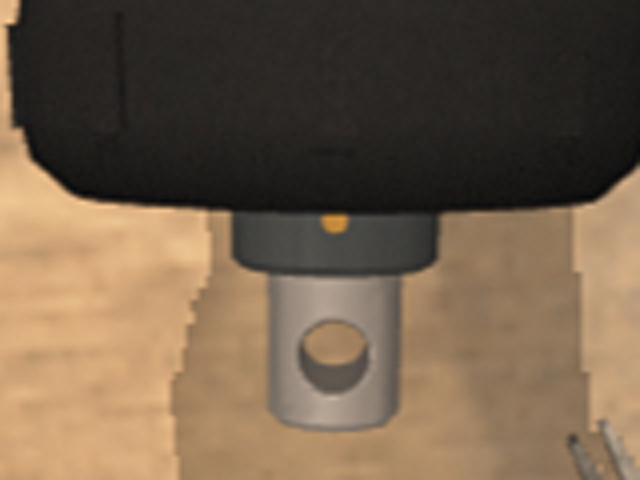

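The wheel is home and the hole is visible. In the crop it is centred at (334,356), full-image pixel (323.1,168.6). The hub front edge is at crop row 272 and the axle end at about row 425.

```bash
python3 - <<'E'
from h import *
np.set_printoptions(precision=1,suppress=True)
z=np.load("w2.npz");KE=(z["K"],z["E"])
P=lambda x,y:(240+x/4-.4,80+y/4-.4)
for nm,q,h in[("hole",(334,356),92),("hole far",(334,319),92),("hole near",(334,394),92),("tip",(335,421),92),("hub top",(335,272),99),("axleL",(269,340),81),("axleR",(402,340),81)]:print(nm,onz("",P(*q),h,KE))
s=0
E
```

```text
hole [ 550.3 -294.    92. ]
hole far [ 556.9 -294.4   92. ]
hole near [ 543.4 -293.6   92. ]
tip [ 538.4 -293.4   92. ]
hub top [ 565.9 -295.2   99. ]
axleL [ 551.9 -281.9   81. ]
axleR [ 550.4 -306.7   81. ]
```

Request:
step_arm(targets=[[[0,0.656,0,0,0,-0.45,0.5],[0,0.656,0,0,0,-0.45,0.5],[0,0.656,0,0,0,-0.45,0.5],[0,0.656,0,0,0,-0.45,0.5],[0,0.656,0,0,0,-0.45,0.5]]])

```text
t: 5.88
ee_pos: [511.8, -127.3, 324.6]
orientation: [-3.123, 0.344, 0.0]
ft_force: [0.7, -0.3, 0.4]
width: 44.1
grasp_force: 0.0
```

Request:
step_arm(targets=[[[0,0.656,0,0,0,-0.45,0.5],[0,0.656,0,0,0,-0.45,0.5],[0,0.656,0,0,0,-0.45,0.5],[0,0.656,0,0,0,-0.45,0.5],[0,0.656,0,0,0,-0.45,0.5]]])

```text
t: 6.5
ee_pos: [511.8, 36.7, 324.6]
orientation: [-3.086, 0.588, -0.0]
ft_force: [0.7, -0.6, -0.7]
width: 44.0
grasp_force: 0.0
```

Request:
step_arm(targets=[[[0,0,0,0,0,0,0.5],[0,0,0,0,0,0,0.5],[0,0,0,0,0,0,0.5],[0,0,0,0,0,0,0.5],[0,0,0,0,0,0,0.5]]])

```text
t: 7.12
ee_pos: [511.9, 35.2, 324.6]
orientation: [3.086, -0.588, -0.0]
ft_force: [0.4, 0.3, 0.5]
width: 43.8
grasp_force: 0.0
```

```bash
python3 - <<'E'
from workcell import readout,get_image
import cv2,numpy as np
d=get_image("wrist");o=readout.get_obs();print({k:np.round(o[k],3).tolist() for k in("t","qpos","ee_pos","orientation","ft_force","width")})
im=np.array(d["pixels"])[:,:,::-1];np.savez("w3.npz",K=d["intrinsics"],E=d["extrinsics"],im=im,ee=o["ee_pos"],q=o["orientation"])
w=cv2.resize(im[160:320,215:429],(800,600),interpolation=cv2.INTER_CUBIC);cv2.imwrite("pics/w3.png",w)
E
```

```text
{'t': 7.175, 'qpos': [0.046, 0.376, 1.934, 0.0, 0.832, 1.993], 'ee_pos': [511.879, 35.269, 324.683], 'orientation': [-3.086, 0.587, -0.0], 'ft_force': [0.025, 0.096, -0.921], 'width': 44.047}
```

View pics/w3.png

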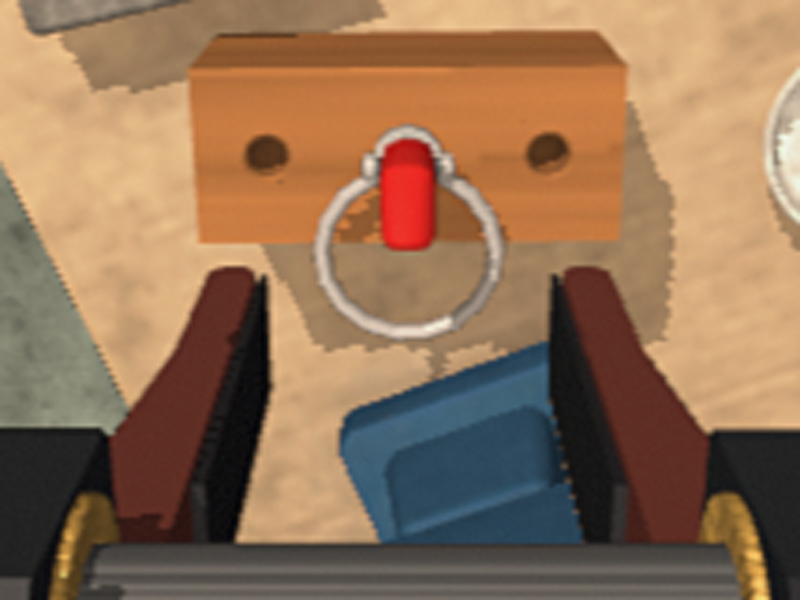

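The pin block is in line with the gripper. The holes are at crop (267,154) and (548,153), the tab spans columns 383 to 435 centred at 409, and the fingers are centred at 409 too.

```bash
python3 - <<'E'
from h import *
np.set_printoptions(precision=2,suppress=True)
z=np.load("w3.npz");KE=(z["K"],z["E"]);k=800/214
P=lambda x,y:(215+x/k-.4,160+y/k-.4)
a=onz("",P(267,154),45,KE);b=onz("",P(548,153),45,KE);print(a,b,(a+b)/2,np.linalg.norm(a-b),np.degrees(np.arctan2(*(a-b)[:2])),z["ee"])
for q in[(200,242),(620,240),(191,68),(626,66)]:print(onz("",P(*q),45,KE))
print(sum(onz("",P(*q),45,KE) for q in[(200,242),(620,240),(191,68),(626,66)])/4)
E
```

```text
[524.81  66.85  45.  ] [500.14   3.7   45.  ] [512.48  35.27  45.  ] 67.80021949025252 21.337741850095437 [511.88  35.27 324.68]
[510.06  91.36  45.  ]
[472.44  -5.34  45.  ]
[550.84  75.03  45.  ]
[513.6  -20.58  45.  ]
[511.74  35.12  45.  ]
```

Request:
step_arm(targets=[[[0,0,-0.42,0,0,0,0.5],[0,0,-0.42,0,0,0,0.5],[0,0,-0.42,0,0,0,0.5],[0,0,-0.42,0,0,0,0.5],[0,0,0,0,0,0,0.5]]])

```text
t: 7.8
ee_pos: [511.2, 35.5, 239.5]
orientation: [3.086, -0.586, -0.005]
ft_force: [-0.3, -0.6, 0.0]
width: 44.0
grasp_force: 0.0
```

Request:
step_arm(targets=[[[0,0,0,0,0,0,0],[0,0,0,0,0,0,0],[0,0,0,0,0,0,0],[0,0,0,0,0,0,0],[0,0,0,0,0,0,0]]])

```text
t: 8.43
ee_pos: [512.0, 35.7, 241.2]
orientation: [-3.086, 0.586, -0.001]
ft_force: [-0.4, -0.1, 5.4]
width: 12.0
grasp_force: 30.0
```

Request:
step_arm(targets=[[[0,0,0.2,0,0,0,0],[0,0,0.4,0,0,0,0],[0,0,0.6,0,0,0,0],[0,0,0.6,0,0,0,0],[0,0,0.2,0,0,0,0]]])

```text
t: 9.05
ee_pos: [512.1, 35.7, 342.5]
orientation: [-3.086, 0.586, -0.004]
ft_force: [-0.1, -0.7, -1.3]
width: 11.9
grasp_force: 30.0
```

Request:
step_arm(targets=[[[0.078,-0.659,0,0,0,0.445,0],[0.078,-0.659,0,0,0,0.445,0],[0.078,-0.659,0,0,0,0.445,0],[0.078,-0.659,0,0,0,0.445,0],[0.078,-0.659,0,0,0,0.445,0]]])

```text
t: 9.68
ee_pos: [531.0, -130.1, 339.8]
orientation: [-3.122, 0.344, 0.002]
ft_force: [-0.0, -0.3, -1.6]
width: 11.7
grasp_force: 30.0
```

Request:
step_arm(targets=[[[0.078,-0.659,0,0,0,0.445,0],[0.078,-0.659,0,0,0,0.445,0],[0.078,-0.659,0,0,0,0.445,0],[0.078,-0.659,0,0,0,0.445,0],[0.078,-0.659,0,0,0,0.445,0]]])

```text
t: 10.3
ee_pos: [550.5, -294.8, 339.6]
orientation: [-3.139, 0.1, 0.002]
ft_force: [-0.1, -0.1, -2.2]
width: 11.8
grasp_force: 30.0
```

Request:
step_arm(targets=[[[0,0,0,0,0,0,0],[0,0,0,0,0,0,0],[0,0,0,0,0,0,0],[0,0,0,0,0,0,0],[0,0,0,0,0,0,0]]])

```text
t: 10.92
ee_pos: [550.9, -293.3, 340.8]
orientation: [3.14, -0.101, 0.0]
ft_force: [-0.8, -0.2, -1.4]
width: 12.2
grasp_force: 30.0
```

```bash
cat > snap.py <<'E'
import sys,cv2,numpy as np
from workcell import readout,get_image
n=sys.argv[1]
d=get_image("wrist");s=get_image("side");o=readout.get_obs();print({k:np.round(o[k],3).tolist() for k in("t","ee_pos","orientation","ft_force","width")})
im=np.array(d["pixels"])[:,:,::-1];np.savez(n+".npz",K=d["intrinsics"],E=d["extrinsics"],im=im)
si=np.array(s["pixels"])[:,:,::-1]
a=cv2.resize(im[120:320,270:376],(318,600),interpolation=cv2.INTER_CUBIC)
b=cv2.resize(si[100:220,240:336],(480,600),interpolation=cv2.INTER_CUBIC)
cv2.imwrite(f"pics/{n}.png",np.hstack([a,b]))
E
python3 snap.py w4
```

```text
{'t': 11.025, 'ee_pos': [550.904, -293.54, 340.744], 'orientation': [3.14, -0.101, 0.0], 'ft_force': [-0.594, -0.488, -1.469], 'width': 11.4}
```

View pics/w4.png

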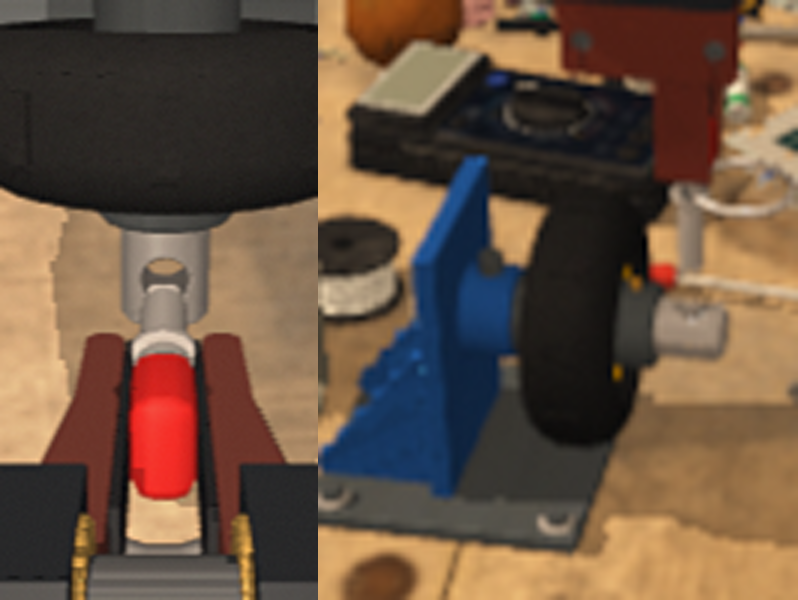

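The pin hangs upright with its ring open, and in the wrist crop both the pin and the hole sit at column 165. The nose's far edge is at row 285 and the hole's far edge at row 256.

```bash
python3 - <<'E'
from h import *
import cv2
np.set_printoptions(precision=2,suppress=True)
z=np.load("w4.npz");KE=(z["K"],z["E"])
P=lambda x,y:(270+x/3-.33,120+y/3-.33)
g=cv2.cvtColor(z["im"],6).astype(int)
print(g[195:240,325].tolist());print(g[222,305:350].tolist());print(g[208,305:350].tolist())
for nm,q,h in[("nose far",(165,285),110.1),("hole far",(165,256),92.3),("tip",(165,318),88)]:print(nm,onz("",P(*q),h,KE))
E
```

```text
[73, 58, 74, 162, 160, 157, 157, 157, 157, 158, 147, 126, 144, 147, 146, 146, 118, 88, 83, 102, 189, 153, 146, 149, 149, 150, 150, 151, 149, 151, 149, 149, 149, 142, 149, 180, 208, 204, 190, 151, 151, 152, 116, 86, 79]
[145, 145, 144, 145, 143, 124, 110, 116, 126, 136, 140, 135, 123, 124, 134, 143, 149, 152, 154, 154, 151, 145, 139, 135, 127, 116, 107, 119, 134, 130, 120, 109, 98, 91, 122, 148, 149, 150, 149, 149, 148, 148, 150, 150, 149]
[147, 144, 140, 140, 134, 118, 108, 117, 128, 135, 141, 146, 146, 125, 124, 142, 146, 147, 147, 146, 147, 146, 145, 145, 142, 131, 124, 134, 135, 130, 123, 111, 102, 91, 101, 125, 136, 136, 137, 139, 140, 141, 143, 143, 145]
nose far [ 555.36 -294.32  110.1 ]
hole far [ 557.21 -294.48   92.3 ]
tip [ 537.89 -293.27   88.  ]
```

Request:
step_arm(targets=[[[0.01,0,-0.1,0,0,0,0],[0,0,-0.1,0,0,0,0],[0,0,-0.06,0,0,0,0],[0,0,-0.04,0,0,0,0],[0,0,0,0,0,0,0]]])

```text
t: 11.65
ee_pos: [551.3, -293.8, 325.5]
orientation: [-3.14, 0.102, 0.0]
ft_force: [0.3, 0.5, -1.3]
width: 11.9
grasp_force: 30.0
```

Request:
step_arm(targets=[[[0,0,-0.02,0,0,0,0],[0,0,-0.02,0,0,0,0],[0,0,-0.02,0,0,0,0],[0,0,-0.02,0,0,0,0],[0,0,0,0,0,0,0]]])

```text
t: 12.28
ee_pos: [551.3, -293.8, 321.6]
orientation: [-3.14, 0.102, 0.001]
ft_force: [-1.3, 0.6, -1.6]
width: 12.2
grasp_force: 30.0
```

Request:
step_arm(targets=[[[0,0,-0.02,0,0,0,0],[0,0,-0.02,0,0,0,0],[0,0,-0.02,0,0,0,0],[0,0,-0.02,0,0,0,0],[0,0,0,0,0,0,0]]])

```text
t: 12.9
ee_pos: [551.2, -293.8, 317.3]
orientation: [-3.14, 0.102, 0.001]
ft_force: [-1.6, 0.5, -2.3]
width: 12.0
grasp_force: 30.0
```

Request:
step_arm(targets=[[[-0.004,0,-0.03,0,0,0,0],[0,0,-0.04,0,0,0,0],[0,0,-0.04,0,0,0,0],[0,0,-0.04,0,0,0,0],[0,0,0,0,0,0,0]]])

```text
t: 13.52
ee_pos: [551.1, -293.8, 309.8]
orientation: [-3.14, 0.102, 0.0]
ft_force: [-1.5, -0.2, -2.9]
width: 11.7
grasp_force: 30.0
```

Request:
step_arm(targets=[[[-0.004,0,-0.06,0,0,0,0],[0,0,-0.06,0,0,0,0],[0,0,-0.06,0,0,0,0],[0,0,-0.06,0,0,0,0],[0,0,-0.04,0,0,0,0]]])

```text
t: 14.15
ee_pos: [551.1, -293.9, 295.9]
orientation: [3.14, -0.102, 0.001]
ft_force: [0.8, 0.6, -1.8]
width: 11.7
grasp_force: 30.0
```

Request:
step_arm(targets=[[[0,0,-0.03,0,0,0,0],[0,0,-0.03,0,0,0,0],[0,0,-0.02,0,0,0,0],[0,0,-0.02,0,0,0,0],[0,0,0,0,0,0,0]]])

```text
t: 14.78
ee_pos: [550.9, -293.8, 291.1]
orientation: [-3.14, 0.102, 0.0]
ft_force: [-0.3, -0.8, -1.1]
width: 12.1
grasp_force: 30.0
```

Request:
step_arm(targets=[[[0,0,-0.02,0,0,0,0],[0,0,-0.02,0,0,0,0],[0,0,-0.02,0,0,0,0],[0,0,0,0,0,0,0],[0,0,0,0,0,0,0]]])

```text
t: 15.4
ee_pos: [551.0, -293.9, 288.4]
orientation: [3.14, -0.102, 0.0]
ft_force: [-1.1, 1.1, 3.0]
width: 12.1
grasp_force: 30.0
```

Request:
step_arm(targets=[[[0,0,-0.02,0,0,0,0],[0,0,0,0,0,0,0],[0,0,0,0,0,0,0.34],[0,0,0,0,0,0,0.34],[0,0,0,0,0,0,0.34]]])

```text
t: 16.02
ee_pos: [550.9, -293.8, 286.9]
orientation: [-3.14, 0.102, 0.0]
ft_force: [0.9, -0.1, 0.3]
width: 29.8
grasp_force: 0.0
```

Request:
step_arm(targets=[[[0,0,0.3,0,0,0,0.34],[0,0,0.3,0,0,0,0.34],[0,0,0.3,0,0,0,0.34],[0,0,0,0,0,0,0.34],[0,0,0,0,0,0,0.34]]])

```text
t: 16.65
ee_pos: [550.8, -293.8, 332.3]
orientation: [3.14, -0.102, 0.0]
ft_force: [0.3, 1.3, 0.3]
width: 29.9
grasp_force: 0.0
```

```bash
python3 snap.py w5
```

```text
{'t': 16.75, 'ee_pos': [550.728, -293.705, 331.651], 'orientation': [-3.14, 0.102, 0.001], 'ft_force': [0.529, -0.654, 0.092], 'width': 29.834}
```

View pics/w5.png

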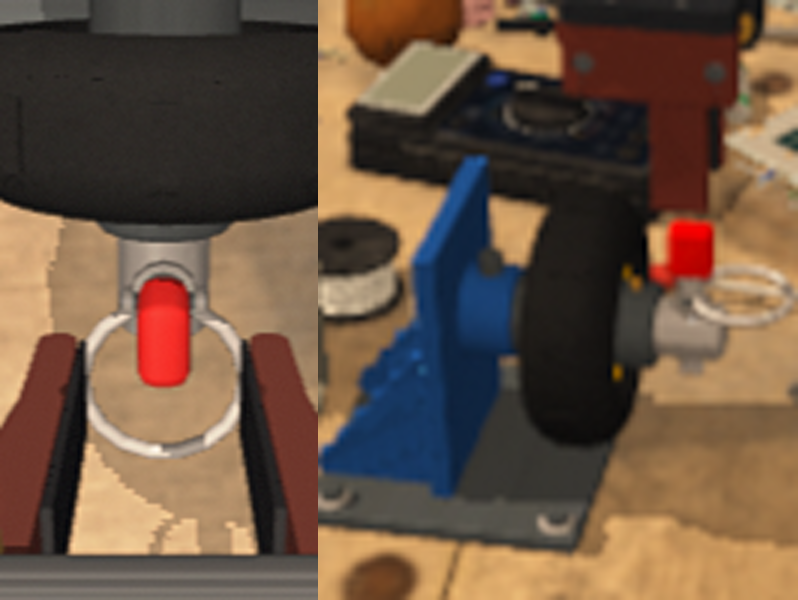

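The pin is right in and upright, its nose shows below the axle, and the ring is level and open. Next I'll straddle the axle end and swing the ring down.

Request:
step_arm(targets=[[[-0.23,0.015,0,0,0,0,0.34],[-0.23,0.015,0,0,0,0,0.34],[0,0,-0.4,0,0,0,0.34],[0,0,-0.3,0,0,0,0.34],[0,0,0,0,0,0,0.34]]])

```text
t: 17.38
ee_pos: [527.2, -292.1, 295.8]
orientation: [-3.139, 0.102, 0.004]
ft_force: [-0.7, 0.4, 0.5]
width: 29.8
grasp_force: 0.0
```

Request:
step_arm(targets=[[[0,0,-0.1,0,0,0,0.34],[0,0,-0.1,0,0,0,0.34],[0,0,-0.1,0,0,0,0.34],[0,0,-0.1,0,0,0,0.34],[0,0,-0.1,0,0,0,0.34]]])

```text
t: 18.0
ee_pos: [528.4, -292.5, 272.4]
orientation: [3.139, -0.102, 0.002]
ft_force: [-0.3, 0.0, 0.7]
width: 30.0
grasp_force: 0.8
```

Request:
step_arm(targets=[[[0,0,-0.1,0,0,0,0.34],[0,0,-0.1,0,0,0,0.34],[0,0,-0.1,0,0,0,0.34],[0,0,-0.1,0,0,0,0.34],[0,0,0,0,0,0,0.34]]])

```text
t: 18.62
ee_pos: [527.7, -292.2, 251.5]
orientation: [-3.139, 0.102, 0.002]
ft_force: [-0.0, -0.4, -0.5]
width: 29.6
grasp_force: 0.2
```

Request:
step_arm(targets=[[[0.03,-0.002,0,0,0,0,0.34],[0.03,-0.002,0,0,0,0,0.34],[0.03,-0.002,0,0,0,0,0.34],[0.02,-0.001,0,0,0,0,0.34],[0,0,0,0,0,0,0.34]]])

```text
t: 19.25
ee_pos: [533.2, -292.6, 252.1]
orientation: [-3.14, 0.102, 0.001]
ft_force: [-2.2, -0.0, 0.2]
width: 29.9
grasp_force: 1.5
```

Request:
step_arm(targets=[[[0.02,-0.001,0,0,0,0,0.34],[0.02,-0.001,0,0,0,0,0.34],[0.02,-0.001,0,0,0,0,0.34],[0,0,0,0,0,0,0.34],[0,0,0,0,0,0,0.34]]])

```text
t: 19.88
ee_pos: [534.8, -292.7, 251.4]
orientation: [-3.139, 0.102, 0.008]
ft_force: [-9.1, -1.8, 0.4]
width: 29.9
grasp_force: 4.6
```

Request:
step_arm(targets=[[[0.02,-0.001,0,0,0,0,0.34],[0.02,-0.001,0,0,0,0,0.34],[0,0,0,0,0,0,0.34],[0,0,0,0,0,0,0.34],[0,0,0,0,0,0,0.34]]])

```text
t: 20.5
ee_pos: [536.0, -292.8, 250.9]
orientation: [-3.138, 0.102, 0.012]
ft_force: [-11.8, -3.1, 0.3]
width: 30.0
grasp_force: 6.0
```

Request:
step_arm(targets=[[[0.02,-0.001,0,0,0,0,0.34],[0.01,-0.001,0,0,0,0,0.34],[0,0,0,0,0,0,0.34],[0,0,0,0,0,0,0.34],[0,0,0,0,0,0,0.34]]])

```text
t: 21.12
ee_pos: [538.4, -292.9, 251.1]
orientation: [-3.139, 0.102, 0.007]
ft_force: [-7.2, -1.5, -3.0]
width: 29.8
grasp_force: 3.8
```

Request:
step_arm(targets=[[[0.02,-0.001,0,0,0,0,0.34],[0,0,0,0,0,0,0.34],[0,0,0,0,0,0,0.34],[0,0,0,0,0,0,0.34],[0,0,0,0,0,0,0.34]]])

```text
t: 21.75
ee_pos: [538.9, -292.9, 251.0]
orientation: [-3.138, 0.102, 0.01]
ft_force: [-11.6, -2.5, -0.8]
width: 30.2
grasp_force: 5.3
```

Request:
step_arm(targets=[[[0.02,-0.001,0,0,0,0,0.34],[0,0,0,0,0,0,0.34],[0,0,0,0,0,0,0.34],[0,0,0,0,0,0,0.34],[0,0,0,0,0,0,0.34]]])

```text
t: 22.38
ee_pos: [539.3, -293.0, 250.7]
orientation: [-3.138, 0.102, 0.012]
ft_force: [-13.1, -2.5, 0.4]
width: 29.5
grasp_force: 6.5
```

Request:
step_arm(targets=[[[-0.2,0.015,0,0,0,0,0.34],[-0.5,0.035,0,0,0,0,0.34],[-0.5,0.035,0,0,0,0,0.34],[0,0,0.5,0,0,0,0.34],[0,0,0.8,0,0,0,0.34]]])

```text
t: 23.0
ee_pos: [481.7, -288.8, 317.4]
orientation: [-3.139, 0.103, 0.0]
ft_force: [0.8, -0.2, -0.5]
width: 29.6
grasp_force: 0.0
```

```bash
python3 snap.py w6; python3 - <<'E'
import cv2
from workcell import get_image
import numpy as np
cv2.imwrite("pics/w6b.png",cv2.resize(cv2.imread("pics/w6.png")[50:450,550:],(620,600*1),interpolation=cv2.INTER_CUBIC))
E
```

```text
{'t': 23.1, 'ee_pos': [483.62, -289.798, 321.534], 'orientation': [3.136, -0.102, 0.013], 'ft_force': [0.104, -0.209, 0.042], 'width': 29.808}
```

View pics/w6.png

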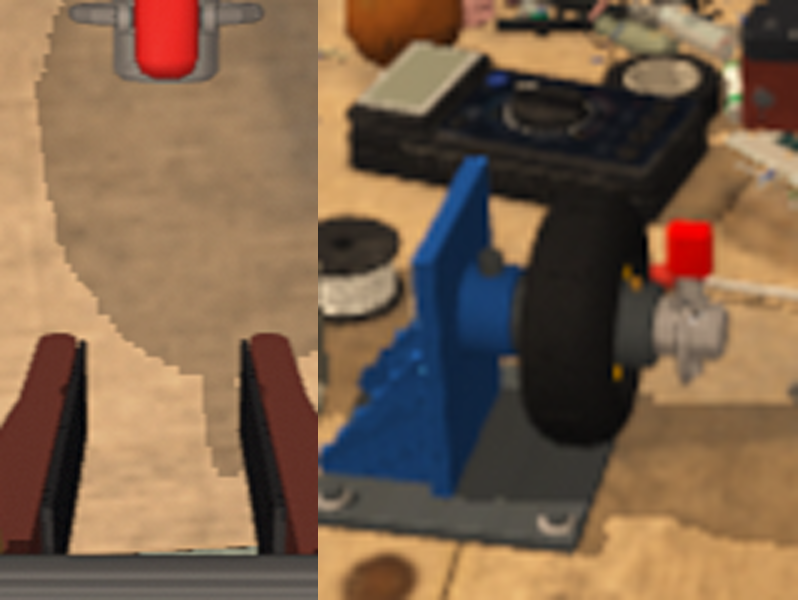

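The ring now hugs the axle end at the pin. In the wrist crop its sides sit at row 12, columns 70 to 263. I'll check this with numbers.

```bash
python3 - <<'E'
from h import *
z=np.load("w6.npz");KE=(z["K"],z["E"])
P=lambda x,y:(270+x/3-.33,120+y/3-.33)
for q in[(70,12),(263,12)]:print(np.round(onz("",P(*q),78.3,KE),1))
# side view: predicted ring-bottom pixel in crop for pin at (551,-294), ring angle a, hinge z=100.3
import cv2
for a in(0,.15,.25):
  for s,y in((43,0),(45,0),(22,23)):
    p=proj("side",(551-s*np.sin(a),-294+y,100.3-s*np.cos(a)));print(a,s,np.round([(p[0]-240)*5+318,(p[1]-100)*5],0))
cv2.imwrite("pics/z6.png",cv2.resize(cv2.imread("pics/w6.png")[200:420,640:760],(436,800)[::1] if 0 else (327,600),interpolation=cv2.INTER_CUBIC))
E
```

```text
[ 552.6 -271.5   78.3]
[ 549.7 -316.8   78.3]
0 43 [685. 370.]
0 45 [685. 374.]
0 22 [679. 359.]
0.15 43 [700. 370.]
0.15 45 [701. 374.]
0.15 22 [687. 359.]
0.25 43 [710. 369.]
0.25 45 [711. 373.]
0.25 22 [692. 358.]
```

View pics/z6.png

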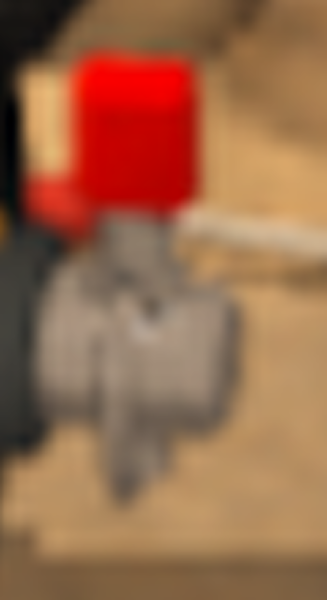

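The ring's lowest point is at crop column 685, which matches the prediction for a closed ring (685) and not for 0.15 rad (700). The gripper is clear of everything, so I'm handing in.

```bash
python3 -c "
from workcell import ctrl
print(ctrl.close_job())"
```

```text
the job is handed in; nothing more can be done
None
```

I handed the job in after about 23 s of robot time: the wheel is home, the pin is right through the axle with its collar down, and by camera the ring is snapped shut on its tip; the hand-in returned no verdict.

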